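# Tare the mixing scale with the toppled thinner tin on its pan

### The arm

A 6-joint arm with a two-finger parallel gripper is mounted at the origin on the work surface. World frame = base frame: x ahead of the robot, y to its left, z up, the work surface at z = 0. Lengths are in mm, angles in rad, forces in N, time in s.
With the tool pointing down it reaches from about 350 to 950 mm from the base axis. Payload 17.4 kg.
Tool frame: the origin (TCP) lies midway between the tips of the shut fingers; the grasp point (between the pads) lies 19 mm behind it (env.grip_point_offset is the distance from the TCP to the grasp point, in mm); z points along the fingers, y is the line along which they close (so a half turn about z gives the same grasp; the last joint's range is limited). The gripper opens to 93 mm and grips with 3 to 60 N. Pads are 15 mm wide; open, the fingers measure 128 mm over their backs; the gripper's body (75 mm by 188 mm) begins 65 mm behind the grasp point.
Start: joints at [1.103, 0.116, 1.442, -0, 1.584, -0.038], TCP at [281.273, 613.61, 183.046] pointing down, gripper open.
Joint ranges: [-2.83, 2.83], [-0.83, 2.19], [0.07, 2.5], [-1.14, 4.28], [0.01, 3], [-2.97, 2.97]. Speed limits (rad/s): [1.89, 1.89, 2.22, 3.14, 3.14, 3.14].

### API

Orientations are given as a unit quaternion [x, y, z, w].
In Python, from cell import env gives the robot as it stands. The module is installed in compiled form; this text tells all that it offers.
- The arm moves only by the tool apply_moves, never from a script. Its argument "moves" is a list of rows, each a list of 3 entries, a list of its own where there are three numbers: the opening, from 0 (shut) to 1 (fully open), then the shift along the tool's x, y, z in m, then the turn, a rotation vector about the tool's x, y, z in degrees. A call has 1 to 20 rows; each row is the pose to reach, as a shift and turn from the pose commanded when the call began, along the tool's axes at that moment; what a row does not reach only later rows make up. A row lasts 1/8 s, in which the tool goes at most 62.5 mm and 10.7 degrees, less where a joint would pass 70% of its speed; a pose out of reach is approached as far as the arm can. A call with a gripper value outside its range is refused whole. The fingers move at their own pace and stop on an object; "force" is the grip in N (left out, the last holds). Time passes only in rows, so rows that repeat a pose let the fingers close. It gives the time, the measured TCP pose, the force, the opening and the grip force at its end, in the units of the state.
- env.get_state(): the state, without advancing time (a new reading comes with each control period).
- env.read_camera(name): name is "side" or "top"; returns a dict with "color" (400x640x3 uint8, red, green, blue), "mtx" (3x3 intrinsics, pixels), "k1" (the pictures are not rectified: a ray, as slopes to the right and down, at radius r is drawn at 1 + k1 r^2 times it, then the intrinsics apply), "extrinsics" (4x4, takes a point from world to camera coordinates). Camera axes: x right, y down, z forward; pixel columns grow to the right and rows downward; lengths in mm; the calibration is good to about 2 mm. A picture is of the moment at which its call begins. There is no depth.
- env.hand_in(): hands the job in; it is judged then, once.
Trained networks look in the newest picture that a camera, given by its name, has taken for a name from the list of things; names that differ only in an ending like _2 or _b are one class to them, and where a whole thing is asked for, a point or a joint stands for the part that bears it (a point fixed in the world has none). Each returns a list of dicts, best first, with "p" (0 to 1); they miss things now and then, are a little off and sometimes report something else, mostly with a low value. They report only what shows in the picture. A call takes as long as a camera call. They do not tell look-alikes from the thing itself.
- env.search_frame(camera, query): "xy" ([column, row] in pixels, amid what is visible of it).
- env.landmark_of(camera, query): "xy" ([column, row] in pixels: a listed point, or the origin of a listed thing).
The state is a dict: "t": time; "joint_positions": joint angles; "joint_velocities": joint speeds; "tau": joint torques, N m; "position": TCP position; "eef_rot": TCP orientation; "ft_force": force on the tool from outside, world axes, zero at the start; "torque": the same for the moment, N m; "grip_width": finger opening in mm; "grasp_force": force on a finger pad.
Only numpy, scipy, OpenCV 4.12 (cv2) and the standard library are available. Lean on these libraries where they do the work, as an engineer would, in place of code of your own. Each camera call takes 0.05 s, during which the arm holds its last target. There are 200 camera calls.

### The job

The flat thinner tin has toppled over beside the scale: pick it up, set it down gently, upright and cap up, in the middle of the scale's pan and let go of it. Then take the stylus from its wooden rest and push its thin tip into the left-hand recess of the scale's sloped front panel (left as seen from the robot) so that the tare button inside goes fully down for a moment while the tin stands on the pan; use only the stylus for this and leave the right-hand button alone. Finally lay the stylus back in both notches of its rest, thin tip at the same end as before, without disturbing the paint jar, the glue bottle, the tall grey bottle or the mug of brushes.

Things in the scene. Friction and masses are not known exactly. Their poses are not given: they have to be found in the camera images.
- tin: Flat metal thinner tin, 40 x 56 x 120 mm plus a 20 mm high, 26 mm wide black cap, 0.32 kg. Origin at the centre of the 120 mm can, 60 mm above its base. Own z from base to cap, x the 40 mm thickness, y the 56 mm width (cap 12 mm off centre to +y). Starts lying on a broad face on the table, cap roughly towards the robot: own x straight down, z level, origin 20 mm up.
- scale: Fixed bench scale, 200 mm wide (y), body 50 mm high from x = -75 to 110 mm, square steel pan on top. Origin on the table, z up; its front (-x) faces the robot: a flat panel, 62 mm along the slope, centred on x = -100, y = 0, z = 32 mm, outward normal (-0.819, 0, 0.574): 35 degrees upward. In it a display and, at y = 65 (tare) and -65 mm (mode), half way up, round recesses.
- pan (a point): Centre of the top face of the 150 x 150 mm pan, 60 mm above the table, at x = 30 mm of the scale; axes as the scale's.
- tare_face (a point): Centre of the face of the left (tare) button, 15.6 mm across, at the bottom of a round recess 18 mm across and 7 mm deep below the panel surface; it goes in with the button. Own z is the outward normal of the panel.
- tare (a joint): Travel of the left (tare) button into the panel: 0 = out, 0.005 m = fully down. Spring: 1.4 N to start, 4.9 N at the bottom; springs back by itself. Counts as pressed beyond 0.0035 m.
- mode (a joint): Travel of the right (mode) button, same kind; to be left alone.
- stylus: Stylus, 160 mm long, 45 g: black square handle 14 x 14 mm (own x from -75 to +25 mm), then a steel shaft 7 mm thick with a round end (x from 25 to 85 mm). Origin on its axis, own x towards the thin tip. Starts lying level in its rest, axis 50 mm above the table, tip roughly away from the robot.
- stylus_tip (a point): End of the stylus's thin tip, at x = +85 mm of the stylus.
- rest: Fixed wooden stylus rest: base plate 56 mm wide, 8 mm thick, x from -73 to 61 mm; on it two uprights 56 mm wide, 10 mm thick: at x = -62 mm (notch floor 43 mm above the table, under the handle) and x = 50 mm (46.5 mm, under the shaft). Notches 28 mm wide, 12 mm deep, open upward; free space between the uprights. Origin on the table, x along the stylus.
- rest_seat (a point): Where the stylus's origin lies when it is in the rest (on its centre line, notch to notch): 50 mm above the table; axes as the rest's.
- paint_jar: Bystander: closed paint jar, 48 mm across, 60 mm high, standing; origin at its base.
- glue_bottle: Bystander: white glue bottle, 36 mm across, 80 mm high, standing; origin at its base.
- tall_bottle: Bystander: closed grey bottle, 60 mm across, 115 mm high, standing; origin at its base.
- brush_mug: Bystander: white mug of paint brushes, 72 mm across, 85 mm high, brushes up to 136 mm; origin at its base.
Things that resemble listed ones, but are neither listed nor needed, are in the scene too. Several things have the shape of the tin; the one meant has the colours described above. Several things have the shape of the stylus; the one meant has the colours described above.

How it is judged:
By the outcome, as a careful person would: the job done as asked, in the order asked, and still so for the second after the job is handed in, with the robot touching nothing.
It also fails if it takes over 64 s, if anything falls off the work surface, if the arm or the gripper's body presses on something with over 40 N, if the wrist force passes 120 N, or if a joint passes its speed limit or range.

## Working session

There is one attempt and no reset: what is moved stays moved. The work goes in short steps, Python scripts to look and compute and a tool call to move; the robot and the scene stay as the last step left them, time stands still between calls to the robot, and variables do not carry over. Pictures are saved under pics/ and viewed, at most 10 in all, crops included, and the job is handed in when it is done.

Besides the shell and the picture viewer there is one more tool, called after "Emit:" by a JSON object that holds its "api" and its "payload". apply_moves: Moves the arm, as the interface text tells. Its arguments: {"type":"object","properties":{"moves":{"type":"array"},"force":{"type":"number"}},"required":["moves"]}

```bash
mkdir -p pics; cat > h.py <<'E'
import numpy as np, cv2
from scipy.spatial.transform import Rotation as R
from cell import env
def ray(c,xy):
    m=c["mtx"];E=np.array(c["extrinsics"])
    d=(np.array(xy,float)-[m[0][2],m[1][2]])/[m[0][0],m[1][1]]
    u=d.copy()
    for _ in range(20): u=d/(1+c["k1"]*(u@u))
    o=-E[:3,:3].T@E[:3,3]; v=E[:3,:3].T@np.r_[u,1]
    return o,v/np.linalg.norm(v)
def atz(c,xy,z):
    o,v=ray(c,xy); return o+v*(z-o[2])/v[2]
def proj(c,p):
    E=np.array(c["extrinsics"]);q=E[:3,:3]@np.array(p,float)+E[:3,3];u=q[:2]/q[2]
    u=u*(1+c["k1"]*(u@u)); return u*[c["mtx"][0][0],c["mtx"][1][1]]+[c["mtx"][0][2],c["mtx"][1][2]]
def tri(c1,a,c2,b):
    o1,v1=ray(c1,a);o2,v2=ray(c2,b)
    s=np.linalg.lstsq(np.c_[v1,-v2],o2-o1,rcond=None)[0]
    p,q=o1+s[0]*v1,o2+s[1]*v2
    return (p+q)/2,np.linalg.norm(p-q)
def save(c,n): cv2.imwrite("pics/"+n,np.ascontiguousarray(c["color"][:,:,::-1]))
E
cat > a.py <<'E'
from h import *
np.set_printoptions(precision=1,suppress=True)
C={n:env.read_camera(n) for n in("top","side")}
for n in C:
    save(C[n],n+"0.png"); E=np.array(C[n]["extrinsics"]); print(n,-E[:3,:3].T@E[:3,3],E[2,:3],C[n]["mtx"][0][0],C[n]["k1"])
Z=dict(tin=20,scale=0,pan=60,tare_face=None,stylus=50,stylus_tip=50,rest=0,rest_seat=50,paint_jar=0,glue_bottle=0,tall_bottle=0,brush_mug=0)
for q,z in Z.items():
    for n in C:
        L=env.landmark_of(n,q)
        for d in L[:4]:
            if d["p"]>.15: print(q,n,np.array(d["xy"]),round(d["p"],2), atz(C[n],d["xy"],28 if z is None else z))
s=env.get_state();print(s["position"],s["eef_rot"],s["t"])
E
python3 a.py
```

```text
top [ 438.2   43.5 1423.6] [ 0.1 -0.  -1. ] 449.20072363543346 0.02298144995733044
side [ 200.9 -786.4 1072. ] [ 0.2  0.6 -0.7] 465.41741803324516 -0.043370091035703294
tin top [195.2 259.8] 0.94 [350.9 414.9  20. ]
tin top [232.  218.4] 0.86 [481.8 305.7  20. ]
tin side [286.9 155.2] 0.87 [493.2 303.1  20. ]
tin side [232.7 145.2] 0.62 [338.8 418.9  20. ]
scale top [328.9 173.9] 0.82 [631.3   5.6   0. ]
scale side [361.1 211.5] 0.73 [626.9   7.1   0. ]
pan top [331.5 162.2] 0.79 [659.3   0.   60. ]
pan side [370.8 197.5] 0.6 [651.3   0.3  60. ]
pan side [361.8 210.5] 0.57 [606.5 -34.7  60. ]
tare_face side [379.7 327. ] 0.24 [ 506.5 -359.9   28. ]
stylus top [413.8 271.6] 0.68 [ 332.1 -256.6   50. ]
stylus top [444.9 216.4] 0.6 [ 501.8 -350.1   50. ]
stylus side [294.7 328.2] 0.62 [ 313.  -297.6   50. ]
stylus side [383.8 315.1] 0.56 [ 522.7 -344.8   50. ]
stylus_tip top [406.3 166.3] 0.63 [ 653.4 -230.8   50. ]
stylus_tip top [451.1 188.4] 0.6 [ 588.2 -368.6   50. ]
stylus_tip side [415.3 310.6] 0.54 [ 598.6 -362.5   50. ]
stylus_tip side [328.8 312.2] 0.54 [ 403.1 -288.8   50. ]
rest top [438.8 213.9] 0.71 [ 511.6 -345.1    0. ]
rest side [382.2 328.4] 0.94 [ 518.8 -354.1    0. ]
rest_seat top [440.1 213.5] 0.97 [ 510.3 -335.4   50. ]
rest_seat side [381.2 315. ] 0.87 [ 517.1 -342.3   50. ]
paint_jar top [254.6 161.7] 0.8 [665.  243.6   0. ]
paint_jar side [342.  156.6] 0.86 [667.4 248.1   0. ]
glue_bottle top [408.5 165.8] 0.46 [ 663.  -247.8    0. ]
glue_bottle side [412.3 278.1] 0.57 [ 657.2 -254.5    0. ]
tall_bottle top [229.1 145.2] 0.72 [716.2 326.7   0. ]
tall_bottle top [438.3 214.9] 0.25 [ 508.4 -343.6    0. ]
tall_bottle side [345.6 136.4] 0.83 [719.2 337.6   0. ]
brush_mug top [443.1 152. ] 0.79 [ 709.9 -357.6    0. ]
brush_mug side [448.  307.7] 0.93 [ 699.3 -365.9    0. ]
[281.3 613.6 183. ] [ 0.2  1.  -0.  -0. ] 1.3
```

View pics/top0.png

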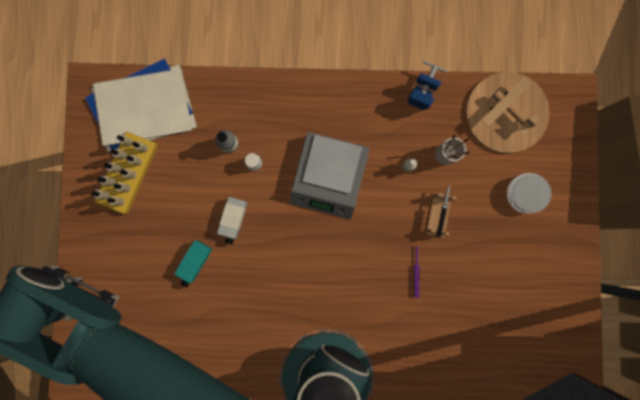

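View pics/side0.png

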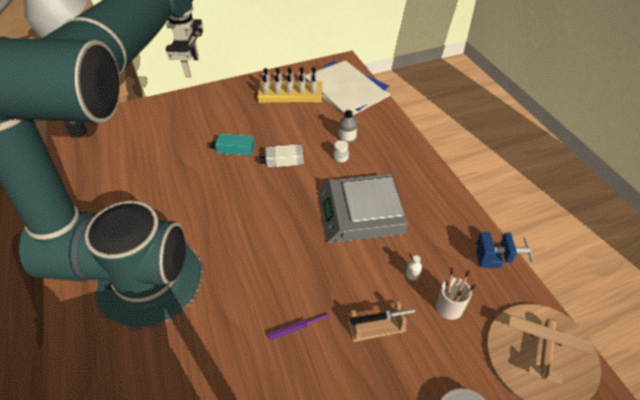

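The top view shows the silver tin at (232,218) with its black cap at (229,240). The teal look-alike tin is at (193,262), the scale at (330,175) with yaw of about -12°, the black stylus in its rest at (440,213), and the purple look-alike at (416,272). The side view agrees: tin (286,156), scale (362,210), stylus in rest (382,317).

```bash
cat > b.py <<'E'
from h import *
np.set_printoptions(precision=1,suppress=True)
T=env.read_camera("top");S=env.read_camera("side")
def crop(c,x,y,w=100,h=75):return cv2.resize(c["color"][y:y+h,x:x+w],(400,300),interpolation=cv2.INTER_CUBIC)
im=np.vstack([np.hstack([crop(T,280,140),crop(S,315,165)]),np.hstack([crop(T,190,190),crop(T,395,175)])])
save(dict(color=im),"comp.png")
def quad(c,box,f,z,nm):
    x,y,w,h=box;k=4
    g=cv2.resize(c["color"][y:y+h,x:x+w],None,fx=k,fy=k,interpolation=cv2.INTER_CUBIC)
    m=f(cv2.cvtColor(g,cv2.COLOR_RGB2HSV).astype(int)).astype(np.uint8)
    m=cv2.morphologyEx(m,cv2.MORPH_OPEN,np.ones((7,7)))
    cs=max(cv2.findContours(m,0,2)[0],key=cv2.contourArea)[:,0,:]
    P=np.array([atz(c,(p+.5)/k-.5+[x,y],z)[:2] for p in cs],np.float32)
    print(nm,cv2.minAreaRect(P)); return P
hs=cv2.cvtColor(T["color"],cv2.COLOR_RGB2HSV)
print("hsv tin",hs[216,233],"pan",hs[165,333],"body",hs[198,345],"wood",hs[240,300],"sty",hs[222,443])
quad(T,(205,185,55,55),lambda h:(h[...,1]<100)&(h[...,2]>110),40,"tin top")
quad(T,(285,120,95,105),lambda h:(h[...,1]<70)&(h[...,2]>hs[165,333,2]-18),60,"pan top")
quad(S,(310,160,110,90),lambda h:(h[...,1]<70)&(h[...,2]>hs[165,333,2]-18),60,"pan side")
for q in("tare_face","stylus_tip","stylus","rest_seat","rest","pan","scale"):
    a=[d["xy"] for d in env.landmark_of("top",q)[:3] if d["p"]>.1];b=[d["xy"] for d in env.landmark_of("side",q)[:3] if d["p"]>.1]
    for i in a:
        for j in b:
            p,e=tri(T,i,S,j)
            if e<25: print(q,p,round(e,1))
E
python3 b.py
```

```text
hsv tin [ 21  53 179] pan [ 23  22 139] body [17 24 95] wood [ 12 165 111] sty [ 14 120  70]
tin top ((485.5096435546875, 302.392822265625), (65.95162963867188, 120.20886993408203), 74.96062469482422)
pan top ((656.0074462890625, -2.76324462890625), (147.51248168945312, 147.5731964111328), 76.85260009765625)
pan side ((654.8445434570312, -4.168739318847656), (162.70901489257812, 151.63124084472656), 76.31546020507812)
stylus_tip [ 413.9 -277.2   16.9] 10.8
stylus [ 517.5 -347.2   50.5] 1.5
stylus [ 321.9 -271.3   13. ] 4.3
rest_seat [ 512.5 -346.4   56.1] 15.3
rest [ 516.6 -341.9   -4.7] 13.2
rest [ 480.4 -199.8  510.4] 8.4
rest [716.8 321.2  13.5] 5.9
pan [662.  -13.1  62. ] 20.9
scale [631.5   3.6  -2.1] 3.7
```

View pics/comp.png

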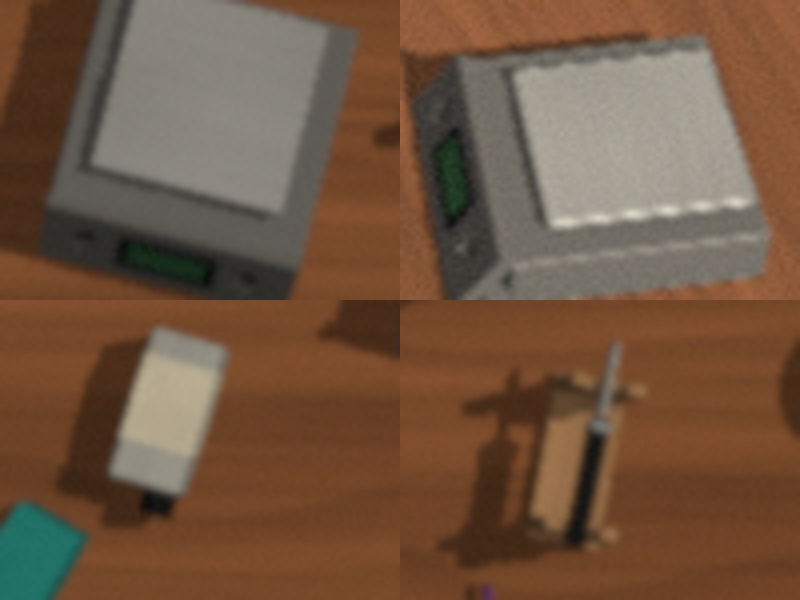

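The composite shows the tare recess at about (301.5,199.2) and the mode recess at (341.7,209.3) in the top view, and the side view shows tare near (324,191). The tin's cap end points to the lower left. The stylus runs from its tip (449.2,186.3) to its handle end (438.5,235.8), lying on the right side of the notches.

```bash
cat >> h.py <<'E'
np.set_printoptions(precision=4,suppress=True)
def frame(yv,fwd,a):
    """tool rotation: closing line +-yv (horizontal), z leaning a deg from down towards fwd"""
    a=np.radians(a);z=np.sin(a)*np.r_[fwd,0]-np.cos(a)*np.r_[0,0,1];y=np.r_[yv,0]
    return R.from_matrix(np.c_[np.cross(y,z),y,z])
def go(Rt,grip,s=None,Rc=None,pc=None):
    """shift (m) and turn (deg) in tool axes that put the grip point at grip"""
    s=env.get_state() if s is None else s
    Rc=R.from_quat(s["eef_rot"]) if Rc is None else Rc; pc=np.array(s["position"]) if pc is None else pc
    if (Rc.inv()*Rt).magnitude()>np.pi/2+.3:
        R2=Rt*R.from_euler("z",np.pi)
        if (Rc.inv()*R2).magnitude()<(Rc.inv()*Rt).magnitude(): Rt=R2
    tcp=np.array(grip)+Rt.apply([0,0,env.grip_point_offset])
    return Rc.inv().apply(tcp-pc)/1000,np.degrees((Rc.inv()*Rt).as_rotvec()),Rt,tcp
YT=np.radians(-15.);TF=np.array([np.cos(YT),np.sin(YT)]);TY=np.array([-TF[1],TF[0]]);TIN=np.array([487,305.5,20.])
YS=np.radians(-13.2);PAN=np.array([656,-2.5,60.])
def scale(x,y,z): return PAN+np.r_[R.from_euler("z",YS).apply([x-30,y,0])[:2],z-60]
E
python3 - <<'E'
from h import *
s=env.get_state();print(s["t"],s["position"],R.from_quat(s["eef_rot"]).as_matrix())
Rt=frame(TY,TF,40)
a=go(Rt,TIN+[0,0,120]);print("hover",a[0],a[1],a[3])
T=env.read_camera("top");S=env.read_camera("side")
print("tare",scale(-100,65,32),atz(T,(301.5,199.2),32),atz(S,(324.2,191.2),32),tri(T,(301.5,199.2),S,(324.2,191.2)))
print("mode",scale(-100,-65,32),atz(T,(341.7,209.3),32),atz(S,(330,227),32))
t=atz(T,(449.2,186.3),50);h=atz(T,(438.5,235.8),50);print("sty",t,h,t-h,np.linalg.norm(t-h))
for d in env.landmark_of("side","tin")[:2]:print(d)
E
```

```text
2.1 [281.2717 613.6039 183.044 ] [[-0.909   0.4167  0.    ]
 [ 0.4167  0.909   0.    ]
 [-0.      0.     -1.    ]]
hover [-0.3273 -0.1923  0.0574] [ -3.3601 -39.9042  -9.2326] [498.6726 302.3723 125.5984]
tare [544.2775  90.4682  32.    ] [545.8927  89.9197  32.    ] [544.1128  97.6897  32.    ] (array([543.3461,  90.2296,  40.2122]), np.float64(3.987812825910233))
mode [514.5919 -36.097   32.    ] [517.3231 -35.554   32.    ] [508.8871 -35.7807  32.    ]
sty [ 594.5059 -362.7986   50.    ] [ 442.1866 -330.8836   50.    ] [152.3193 -31.915    0.    ] 155.62687201981603
{'xy': [235.8, 145.7], 'p': 0.74}
{'xy': [286.6, 154.2], 'p': 0.6}
```

Emit:
{"api": "apply_moves", "payload": {"moves": [[1,[-0.327,-0.192,0.03],[-3.36,-39.9,-9.23]],[1,[-0.327,-0.192,0.03],[-3.36,-39.9,-9.23]],[1,[-0.327,-0.192,0.03],[-3.36,-39.9,-9.23]],[1,[-0.327,-0.192,0.03],[-3.36,-39.9,-9.23]],[1,[-0.327,-0.192,0.03],[-3.36,-39.9,-9.23]],[1,[-0.327,-0.192,0.03],[-3.36,-39.9,-9.23]],[1,[-0.327,-0.192,0.03],[-3.36,-39.9,-9.23]],[1,[-0.327,-0.192,0.057],[-3.36,-39.9,-9.23]],[1,[-0.327,-0.192,0.057],[-3.36,-39.9,-9.23]]], "force": 30}}

```text
t: 3.38
position: [497.8, 302.7, 124.4]
eef_rot: [0.122, 0.932, -0.046, 0.338]
ft_force: [-0.9, 0.5, 0.3]
grip_width: 92.9
grasp_force: 0.0
```

```bash
cat > c.py <<'E'
from h import *
T=env.read_camera("top");S=env.read_camera("side")
g=lambda c,x,y:cv2.resize(c["color"][y:y+75,x:x+100],(400,300),interpolation=cv2.INTER_CUBIC)
save(dict(color=np.hstack([g(T,185,180),g(S,240,110)])),"hover.png")
s=env.get_state();print(s["t"],s["position"],s["joint_positions"])
a=go(frame(TY,TF,40),TIN+[0,0,6]);print(a[0],a[1],a[3])
print("proj tin top ctr",proj(T,TIN+[0,0,20]),proj(S,TIN))
Rc=R.from_quat(s["eef_rot"])
for y in(-46,46):
  p=np.array(s["position"])+Rc.apply([0,y,0]);print("finger tip",proj(T,p),proj(S,p))
E
python3 c.py
```

```text
3.475 [498.3796 303.5259 126.7049] [ 0.8393 -0.2988  2.05   -0.6849  1.1328 -0.2527]
[ 0.0735 -0.001   0.0886] [ 0.0315 -0.0028  0.0336] [498.6726 302.3723  11.5984]
proj tin top ctr [230.9065 216.4681] [284.8865 155.2148]
finger tip [241.3478 215.8131] [287.1164 139.4452]
finger tip [210.7975 206.9033] [285.3261 120.4922]
```

View pics/hover.png

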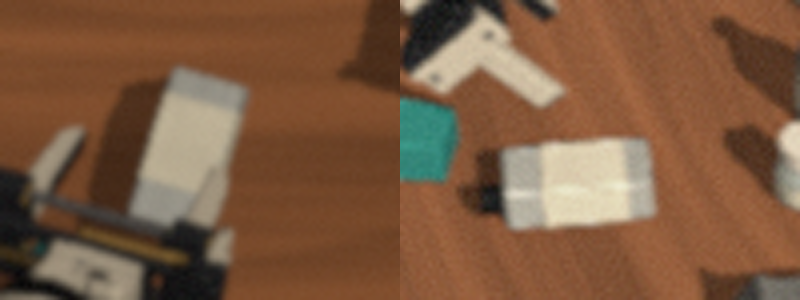

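The hover picture shows the open fingers straddling the tin: left tip near (206,212), right tip near (239,222), tin centre about (231,217). The tips sit somewhat back along the tool when the gripper is open, so I go 5 mm deeper.

Emit:
{"api": "apply_moves", "payload": {"moves": [[1,[0.035,0,0.044],[0,0,0]],[1,[0.06,0,0.075],[0,0,0]],[1,[0.073,0,0.092],[0,0,0]],[1,[0.073,0,0.092],[0,0,0]],[0.5,[0.073,0,0.092],[0,0,0]],[0.4,[0.073,0,0.092],[0,0,0]],[0.4,[0.073,0,0.092],[0,0,0]],[0.4,[0.073,0,0.092],[0,0,0]],[0.4,[0.073,0,0.092],[0,0,0]],[0.4,[0.073,0,0.092],[0,0,0]]], "force": 35}}

```text
t: 4.72
position: [501.7, 301.9, 9.0]
eef_rot: [0.123, 0.932, -0.045, 0.339]
ft_force: [-4.1, -3.8, 7.2]
grip_width: 55.3
grasp_force: 35.0
```

Emit:
{"api": "apply_moves", "payload": {"moves": [[0.4,[-0.013,0,-0.015],[0,0,0]],[0.4,[-0.05,0,-0.058],[0,0,0]],[0.4,[-0.09,0,-0.107],[0,0,0]],[0.4,[-0.122,0,-0.145],[0,0,0]],[0.4,[-0.122,0,-0.145],[0,0,0]]]}}

```text
t: 5.35
position: [502.6, 302.9, 203.9]
eef_rot: [0.123, 0.931, -0.042, 0.341]
ft_force: [-0.3, 0.3, -5.0]
grip_width: 55.2
grasp_force: 35.0
```

```bash
cat > d.py <<'E'
from h import *
def pick_rel(p,q):
    Rp=R.from_quat(q);f=np.r_[TF,0];k=np.array([0,0,1.]);Rtin=R.from_matrix(np.c_[-k,np.cross(-f,-k),-f])
    return Rp.inv()*Rtin,Rp.inv().apply(TIN-p)
Rr,pr=pick_rel(np.array([501.7,301.9,9.0]),[0.123,0.932,-0.045,0.339])
def place(h,yaw=YS,xy=PAN[:2],cmd=None):
    f=np.array([np.cos(yaw),np.sin(yaw),0]);k=np.array([0,0,1.]);Rtin=R.from_matrix(np.c_[-f,np.cross(k,-f),k])
    Rt=Rtin*Rr.inv();p=np.r_[xy,120+h]-Rt.apply(pr)
    s=env.get_state();Rc=R.from_quat(s["eef_rot"])
    print("to",p,"zaxis",Rt.as_matrix()[:,2],"shift",Rc.inv().apply(p-s["position"])/1000,"turn",np.degrees((Rc.inv()*Rt).as_rotvec()))
if __name__=="__main__":
    s=env.get_state();print(s["position"],s["joint_positions"],s["grip_width"],"rel",pr);place(80);place(0)
E
python3 d.py
```

```text
[502.5772 302.868  203.8947] [ 0.8315 -0.3452  1.9591 -0.65    1.2305 -0.346 ] 55.20084660029959 rel [  4.5266  -0.3449 -18.1505]
to [645.3654   0.3305 184.8691] zaxis [-0.7462  0.1741 -0.6425] shift [-0.1539 -0.2555  0.1527] turn [ 0.6317 90.1847 -1.9542]
to [645.3654   0.3305 104.8691] zaxis [-0.7462  0.1741 -0.6425] shift [-0.1023 -0.256   0.2138] turn [ 0.6317 90.1847 -1.9542]
```

Emit:
{"api": "apply_moves", "payload": {"moves": [[0.4,[-0.015,-0.025,0.015],[0.06,9,-0.2]],[0.4,[-0.031,-0.051,0.03],[0.13,18,-0.4]],[0.4,[-0.046,-0.077,0.046],[0.19,27,-0.6]],[0.4,[-0.062,-0.102,0.061],[0.25,36,-0.8]],[0.4,[-0.077,-0.128,0.076],[0.32,45,-1.0]],[0.4,[-0.092,-0.153,0.092],[0.38,54,-1.2]],[0.4,[-0.108,-0.179,0.107],[0.44,63,-1.4]],[0.4,[-0.123,-0.204,0.122],[0.5,72,-1.6]],[0.4,[-0.139,-0.23,0.137],[0.57,81,-1.8]],[0.4,[-0.154,-0.2555,0.153],[0.63,90.2,-2]],[0.4,[-0.154,-0.2555,0.153],[0.63,90.2,-2]],[0.4,[-0.154,-0.2555,0.153],[0.63,90.2,-2]],[0.4,[-0.154,-0.2555,0.153],[0.63,90.2,-2]]]}}

```text
t: 6.98
position: [644.5, -0.1, 182.0]
eef_rot: [0.105, 0.9, 0.045, -0.42]
ft_force: [1.0, -0.3, -2.6]
grip_width: 54.8
grasp_force: 35.0
```

```bash
cat > e.py <<'E'
from d import *
T=env.read_camera("top");S=env.read_camera("side")
g=lambda c,x,y:cv2.resize(c["color"][y:y+75,x:x+100],(400,300),interpolation=cv2.INTER_CUBIC)
save(dict(color=np.hstack([g(T,280,130),g(S,315,130)])),"abovepan.png")
s=env.get_state();print(s["t"],s["position"],s["joint_positions"],s["ft_force"])
Rc=R.from_quat(s["eef_rot"]);print("tin est",Rc.apply(pr)+s["position"],(Rc*Rr).as_matrix()[:,2])
place(20);place(0)
for q in("tin","pan"):
  for n,c in(("top",T),("side",S)):print(q,n,[(d["xy"],d["p"]) for d in env.landmark_of(n,q)[:3]])
p=Rc.apply(pr)+s["position"];print(proj(T,p),proj(S,p))
E
python3 e.py
```

```text
7.075 [644.4388  -0.1192 182.066 ] [-0.0923  0.6581  0.946   0.1487  2.4005 -1.3678] [ 0.2709 -0.3576 -3.7295]
tin est [655.093   -2.8519 197.2011] [0.0011 0.0056 1.    ]
to [645.3654   0.3305 124.8691] zaxis [-0.7462  0.1741 -0.6425] shift [-0.0443  0.001   0.0361] turn [-0.2634  0.0136 -0.2053]
to [645.3654   0.3305 104.8691] zaxis [-0.7462  0.1741 -0.6425] shift [-0.0597  0.0012  0.049 ] turn [-0.2634  0.0136 -0.2053]
tin top [([194.0, 259.5], 0.87)]
tin side [([377.6, 164.0], 0.67)]
pan top [([333.5, 162.0], 0.74)]
pan side [([372.6, 198.6], 0.81)]
[334.2685 155.7761] [376.0669 163.9852]
```

View pics/abovepan.png

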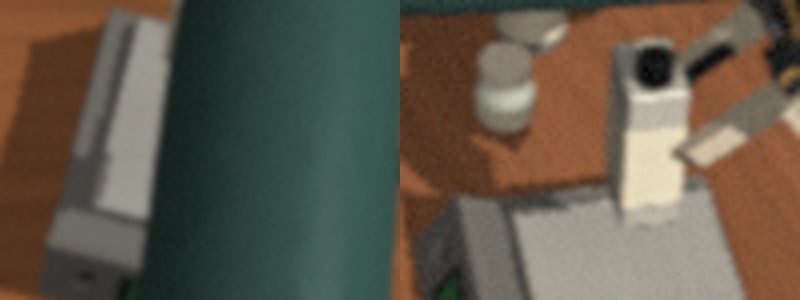

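In the side crop the tin hangs upright, cap up, over the pan's centre region, with its base at about (473,184) of the full picture. I'll lower it.

Emit:
{"api": "apply_moves", "payload": {"moves": [[0.4,[-0.012,0.0003,0.01],[-0.1,0,-0.1]],[0.4,[-0.029,0.0008,0.0233],[-0.26,0,-0.2]],[0.4,[-0.0443,0.001,0.0361],[-0.26,0,-0.2]],[0.4,[-0.0535,0.0011,0.0438],[-0.26,0,-0.2]],[0.4,[-0.0566,0.0012,0.0464],[-0.26,0,-0.2]],[0.4,[-0.0566,0.0012,0.0464],[-0.26,0,-0.2]],[0.4,[-0.0566,0.0012,0.0464],[-0.26,0,-0.2]]]}}

```text
t: 8.15
position: [645.6, -0.3, 107.5]
eef_rot: [0.105, 0.9, 0.048, -0.421]
ft_force: [0.3, 0.8, -3.2]
grip_width: 55.3
grasp_force: 35.0
```

```bash
cat > f.py <<'E'
from d import *
s=env.get_state();print(s["t"],s["position"],s["ft_force"],s["torque"])
Rc=R.from_quat(s["eef_rot"]);print("tin est",Rc.apply(pr)+s["position"],(Rc*Rr).as_matrix()[:,2]);place(0)
E
python3 f.py
```

```text
8.15 [645.6345  -0.3219 107.467 ] [ 0.3001  0.791  -3.2471] [-0.1542 -0.8237 -0.0285]
tin est [656.3026  -3.1638 122.5721] [ 0.0024 -0.0001  1.    ]
to [645.3654   0.3305 104.8691] zaxis [-0.7462  0.1741 -0.6425] shift [-0.0017  0.0006  0.002 ] turn [ 0.0249 -0.1348 -0.0559]
```

Emit:
{"api": "apply_moves", "payload": {"moves": [[0.4,[-0.0006,0.0002,0.0006],[0,-0.1,0]],[0.4,[-0.0012,0.0004,0.0012],[0,-0.13,0]],[0.4,[-0.0017,0.0004,0.0016],[0,-0.13,0]],[0.4,[-0.0017,0.0004,0.0016],[0,-0.13,0]]]}}

```text
t: 8.65
position: [645.3, 0.1, 104.4]
eef_rot: [0.105, 0.9, 0.048, -0.421]
ft_force: [-0.3, -0.5, -5.5]
grip_width: 54.9
grasp_force: 35.0
```

Emit:
{"api": "apply_moves", "payload": {"moves": [[0.4,[-0.0004,0,0.0003],[0,0,0]],[0.4,[-0.0008,0,0.0006],[0,0,0]],[0.4,[-0.0008,0,0.0006],[0,0,0]]]}}

```text
t: 9.02
position: [645.6, -0.0, 104.0]
eef_rot: [0.105, 0.9, 0.048, -0.42]
ft_force: [5.4, -1.5, 5.3]
grip_width: 55.3
grasp_force: 35.0
```

Emit:
{"api": "apply_moves", "payload": {"moves": [[0.4,[-0.0004,0,0.0003],[0,0,0]],[0.4,[-0.0008,0,0.0006],[0,0,0]],[0.4,[-0.0008,0,0.0006],[0,0,0]]]}}

```text
t: 9.4
position: [645.7, -0.1, 103.8]
eef_rot: [0.105, 0.9, 0.048, -0.42]
ft_force: [5.5, -3.1, 12.1]
grip_width: 55.2
grasp_force: 35.0
```

Emit:
{"api": "apply_moves", "payload": {"moves": [[0.4,[0.0008,0,-0.0006],[0,0,0]],[0.4,[0.0008,0,-0.0006],[0,0,0]],[0.63,[0.0008,0,-0.0006],[0,0,0]],[0.68,[0.0008,0,-0.0006],[0,0,0]],[0.8,[0.0008,0,-0.0006],[0,0,0]],[1,[0.0008,0,-0.0006],[0,0,0]],[1,[0.0008,0,-0.0006],[0,0,0]],[1,[0.0008,0,-0.0006],[0,0,0]]]}}

```text
t: 10.4
position: [645.4, 0.1, 103.4]
eef_rot: [0.105, 0.9, 0.048, -0.421]
ft_force: [-0.1, 0.6, -0.1]
grip_width: 92.3
grasp_force: 0.0
```

```bash
cat > g.py <<'E'
from d import *
S=env.read_camera("side")
save(dict(color=cv2.resize(S["color"][110:260,280:480],(800,600),interpolation=cv2.INTER_CUBIC)),"released.png")
s=env.get_state();print(s["t"],s["position"],s["ft_force"],s["joint_positions"])
E
python3 g.py
```

```text
10.45 [645.4006   0.0917 103.3867] [-0.2168 -0.6266 -0.8067] [-0.0939  0.702   1.0108  0.1389  2.2936 -1.3892]
```

View pics/released.png

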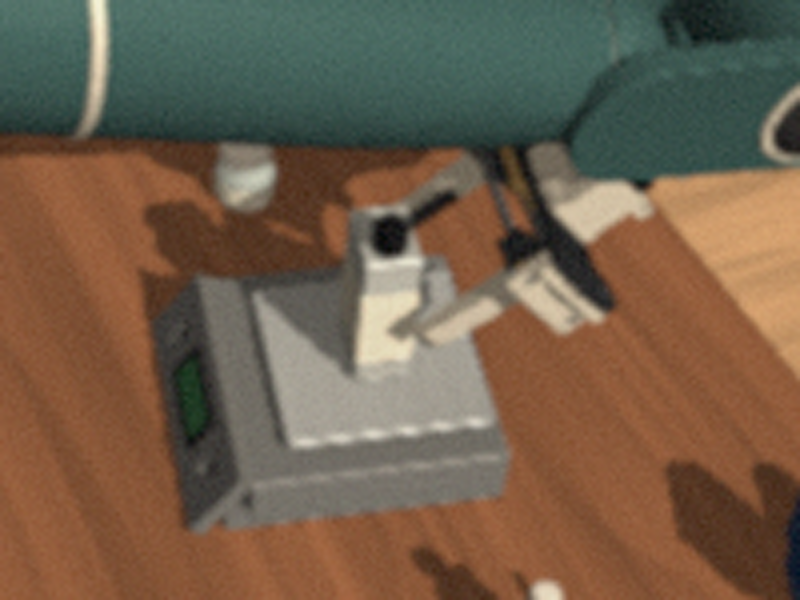

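The tin stands upright, cap up, near the pan's centre, with base at about (376,203) of the full picture, and the fingers are open on both sides. I'll retreat along the tool axis, then up.

Emit:
{"api": "apply_moves", "payload": {"moves": [[1,[0,0,-0.015],[0,0,0]],[1,[0,0,-0.05],[0,0,0]],[1,[0,0,-0.09],[0,0,0]],[1,[0,0,-0.09],[0,0,0]],[1,[0.04,0,-0.125],[0,0,0]],[1,[0.085,0,-0.162],[0,0,0]],[1,[0.1,0,-0.175],[0,0,0]],[1,[0.1,0,-0.175],[0,0,0]]]}}

```text
t: 11.45
position: [713.5, -15.5, 293.1]
eef_rot: [0.105, 0.9, 0.048, -0.42]
ft_force: [1.3, -0.7, -0.9]
grip_width: 93.3
grasp_force: 0.0
```

```bash
cat > i.py <<'E'
from h import *
STIP=np.array([594.5,-362.8,50]);SEND=np.array([442.2,-330.9,50])
SF_=(STIP-SEND)[:2]/np.linalg.norm((STIP-SEND)[:2]);SY_=np.array([-SF_[1],SF_[0]])
if __name__=="__main__":
    s=env.get_state();print(s["t"],s["position"],s["joint_positions"],s["ft_force"])
    T=env.read_camera("top");S=env.read_camera("side")
    print("yaw",np.degrees(np.arctan2(SF_[1],SF_[0])),"tip/end side proj",proj(S,STIP),proj(S,SEND))
    for n,c in(("top",T),("side",S)):
        for q in("stylus","stylus_tip","rest_seat","tin","pan"):
            for d in env.landmark_of(n,q)[:3]:print(n,q,d["xy"],d["p"],atz(c,d["xy"],{"tin":120,"pan":60}.get(q,50)))
    g=lambda c,x,y:cv2.resize(c["color"][y:y+75,x:x+100],(400,300),interpolation=cv2.INTER_CUBIC)
    save(dict(color=np.hstack([g(T,395,175),g(S,330,280)])),"rest.png")
    ctr=(STIP+SEND)/2
    a=go(frame(SY_,SF_,20),ctr+[0,0,140]);print("hover",a[0],a[1],a[3])
E
python3 i.py
```

```text
11.45 [713.5188 -15.5145 293.0536] [-0.1033  0.8535  0.4737  0.2158  2.6733 -1.2945] [ 1.3382 -0.6678 -0.9155]
yaw -11.829869817948458 tip/end side proj [413.8522 311.2662] [350.6957 321.6243]
top stylus [440.1, 212.9] 0.68 [ 512.16   -335.4134   50.    ]
top stylus [416.3, 272.5] 0.53 [ 329.6119 -264.2241   50.    ]
top stylus_tip [449.1, 186.3] 0.75 [ 594.499  -362.4929   50.    ]
top stylus_tip [419.8, 246.4] 0.54 [ 408.6658 -274.272    50.    ]
top rest_seat [442.0, 212.8] 0.86 [ 512.5994 -341.2022   50.    ]
top tin [195.1, 261.0] 0.82 [353.7143 388.5883 120.    ]
top pan [332.3, 163.8] 0.78 [654.4673  -2.5259  60.    ]
side stylus [296.9, 324.5] 0.78 [ 320.9097 -290.6334   50.    ]
side stylus [380.4, 315.6] 0.58 [ 514.5801 -342.9892   50.    ]
side stylus_tip [327.6, 314.2] 0.72 [ 398.4567 -292.6065   50.    ]
side stylus_tip [416.5, 309.6] 0.63 [ 602.5944 -361.2729   50.    ]
side rest_seat [383.5, 316.2] 0.57 [ 520.7722 -347.1711   50.    ]
side tin [231.9, 144.7] 0.65 [323.9992 307.4805 120.    ]
side pan [368.7, 199.2] 0.72 [642.8261  -3.3672  60.    ]
side pan [380.1, 325.8] 0.21 [ 499.3471 -370.5934   60.    ]
hover [-0.0232 -0.3667  0.1601] [  0.2994 -70.0926  -1.4653] [ 524.6434 -348.1682  172.3338]
```

View pics/rest.png

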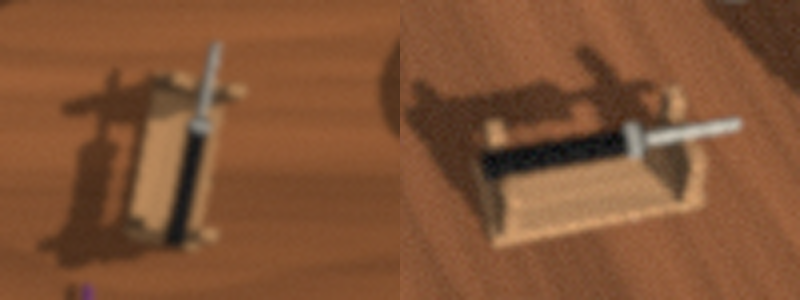

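The rest view confirms the black stylus lies level, with its tip at (415,310.6) and handle end at (351,320.6) in the side picture. That agrees with the top view to within 1 px, so I move to hover above it.

Emit:
{"api": "apply_moves", "payload": {"moves": [[1,[-0.003,-0.046,0.02],[0.04,-8.8,-0.2]],[1,[-0.006,-0.092,0.04],[0.08,-17.5,-0.4]],[1,[-0.009,-0.138,0.06],[0.11,-26.3,-0.6]],[1,[-0.012,-0.183,0.08],[0.15,-35,-0.7]],[1,[-0.015,-0.229,0.1],[0.19,-43.8,-0.9]],[1,[-0.017,-0.275,0.12],[0.22,-52.6,-1.1]],[1,[-0.02,-0.321,0.14],[0.26,-61.3,-1.3]],[1,[-0.023,-0.367,0.16],[0.3,-70.1,-1.5]],[1,[-0.023,-0.367,0.16],[0.3,-70.1,-1.5]],[1,[-0.023,-0.367,0.16],[0.3,-70.1,-1.5]],[1,[-0.023,-0.367,0.16],[0.3,-70.1,-1.5]]]}}

```text
t: 13.42
position: [525.7, -347.9, 173.4]
eef_rot: [0.1, 0.98, -0.018, 0.173]
ft_force: [-0.2, 0.5, -0.6]
grip_width: 93.1
grasp_force: 0.0
```

```bash
cat > j.py <<'E'
from i import *
s=env.get_state();print(s["t"],s["position"],s["joint_positions"],s["ft_force"])
S=env.read_camera("side");T=env.read_camera("top")
for q in("tin",):
  for n,c in(("top",T),("side",S)):print(q,n,[(d["xy"],d["p"],atz(c,d["xy"],120)) for d in env.landmark_of(n,q)[:3]])
ctr=(STIP+SEND)/2
for h in(140,0): a=go(frame(SY_,SF_,20),ctr+[0,0,h]);print(h,a[0],a[1],a[3])
E
python3 j.py
```

```text
13.425 [ 525.7307 -347.8553  173.4486] [-0.715  -0.2061  1.8014  0.1776  1.2432 -2.1131] [-0.1718  0.5485 -0.5891]
tin top [([330.1, 157.2], 0.89, array([664.2656,   6.3417, 120.    ])), ([196.6, 261.8], 0.66, array([351.5192, 384.1944, 120.    ]))]
tin side [([374.8, 184.5], 0.51, array([655.937 ,  -6.4549, 120.    ]))]
140 [ 0.0007 -0.0005  0.0001] [ 0.0524 -0.0018  0.109 ] [ 524.6434 -348.1682  172.3338]
0 [ 0.0486 -0.0005  0.1317] [ 0.0524 -0.0018  0.109 ] [ 524.6434 -348.1682   32.3338]
```

Emit:
{"api": "apply_moves", "payload": {"moves": [[1,[0.02,-0.0005,0.054],[0,0,0]],[1,[0.038,-0.0005,0.104],[0,0,0.1]],[1,[0.0486,-0.0005,0.1317],[0,0,0.1]],[1,[0.0486,-0.0005,0.1317],[0,0,0.1]],[0.5,[0.0486,-0.0005,0.1317],[0,0,0.1]],[0.3,[0.0486,-0.0005,0.1317],[0,0,0.1]],[0.2,[0.0486,-0.0005,0.1317],[0,0,0.1]],[0,[0.0486,-0.0005,0.1317],[0,0,0.1]],[0,[0.0486,-0.0005,0.1317],[0,0,0.1]],[0,[0.0486,-0.0005,0.1317],[0,0,0.1]],[0,[0.0486,-0.0005,0.1317],[0,0,0.1]]], "force": 35}}

```text
t: 15.0
position: [523.8, -348.7, 32.2]
eef_rot: [0.102, 0.979, -0.018, 0.173]
ft_force: [-0.2, -0.5, -0.3]
grip_width: 27.9
grasp_force: 0.0
```

```bash
python3 - <<'E'
from h import *
s=env.get_state();print(s["t"],s["position"],s["eef_rot"],s["ft_force"],s["torque"],s["grip_width"])
E
```

```text
15.0 [ 523.8349 -348.7423   32.1799] [ 0.1021  0.9795 -0.0176  0.1728] [-0.2006 -0.5456 -0.3124] [0.0712 0.189  0.0354] 27.855820462711705
```

Still closing.

Emit:
{"api": "apply_moves", "payload": {"moves": [[0,[0,0,0],[0,0,0]],[0,[0,0,0],[0,0,0]],[0,[0,0,0],[0,0,0]],[0,[0,0,0],[0,0,0]]], "force": 35}}

```text
t: 15.5
position: [523.9, -348.8, 32.2]
eef_rot: [0.102, 0.979, -0.018, 0.173]
ft_force: [-0.7, 0.2, 0.5]
grip_width: 0.5
grasp_force: 0.0
```

```bash
python3 - <<'E'
from h import *
s=env.get_state();print(s["t"],s["position"],s["eef_rot"],s["ft_force"],s["torque"],s["grip_width"],s["grasp_force"])
E
```

```text
15.5 [ 523.8714 -348.7587   32.2421] [ 0.1021  0.9795 -0.0176  0.1729] [-0.6658  0.1863  0.4674] [0.0913 0.1121 0.0157] 0.5044552800920219 0.0
```

```bash
python3 - <<'E'
from i import *
T=env.read_camera("top");S=env.read_camera("side")
g=lambda c,x,y,w,h:cv2.resize(c["color"][y:y+h,x:x+w],(400,600),interpolation=cv2.INTER_CUBIC)
save(dict(color=np.hstack([g(T,400,150,80,120),g(S,345,240,80,120)])),"miss.png")
s=env.get_state();Rc=R.from_quat(s["eef_rot"])
for d in(0,-19,-60):
    p=np.array(s["position"])+Rc.apply([0,0,d]);print(d,p,(proj(T,p)-[400,150])*5,(proj(S,p)-[345,240])*5)
E
```

```text
0 [ 523.8608 -348.738    32.2215] [214.2188 297.4966] [196.3608 398.8431]
-19 [ 517.4952 -347.4123   50.0743] [220.2603 306.2318] [186.579  383.6853]
-60 [ 503.7589 -344.5516   88.5987] [233.8624 325.8955] [164.5894 349.6078]
```

View pics/miss.png

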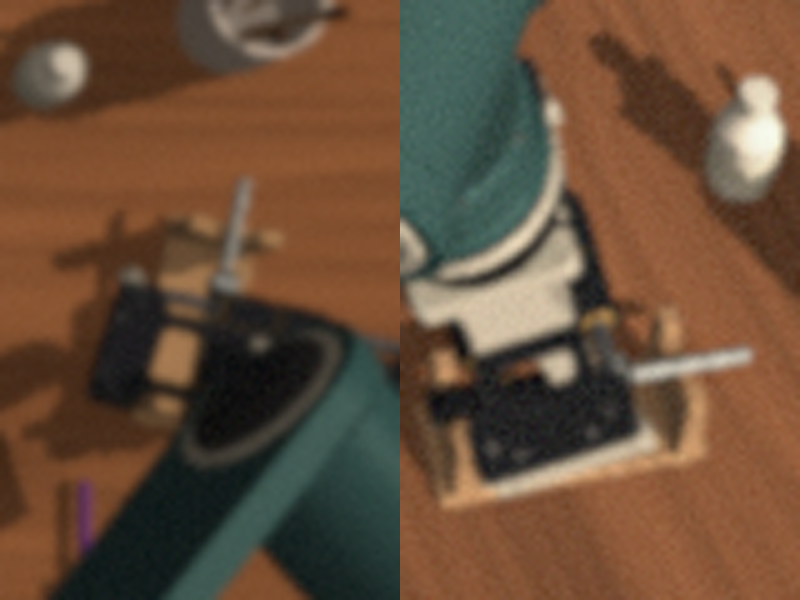

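The miss picture shows the stylus still in its rest, unmoved: tip (449.6,186.6) in top, (415,311) in side. The fingers shut on nothing, so I check where the fingertips really are from the saved observations.

```bash
python3 - <<'E'
from h import *
T=env.read_camera("top");S=env.read_camera("side")
def fit(c,xy,p,Rc,y):
    return [(d,np.round(proj(c,np.array(p)+Rc.apply([0,y,d]))-xy,1)) for d in(0,-10,-20,-30,-40)]
Rh=frame(TY,TF,40); Rh=Rh if True else 0
q=R.from_quat([0.122,0.932,-0.046,0.338])
for nm,c,xy,y in(("hover T left",T,(206,212.5),58),("hover T right",T,(239.5,222.5),-46),("hover S right",S,(280.7,133),-52)):
    print(nm,[fit(c,xy,[498.4,303.5,126.7],q,s*abs(y)) for s in(1,-1)])
q=R.from_quat([0.105,0.9,0.048,-0.421])
print("rel S",[fit(S,(383.5,195.5),[645.4,.1,103.4],q,s*52) for s in(1,-1)])
print(tri(T,(239.5,222.5),S,(280.7,133)))
s=env.get_state();print(s["grip_width"],s["position"],s["ft_force"])
E
```

```text
hover T left [[(0, array([ 0.8, -6.8])), (-10, array([-0.5, -4.8])), (-20, array([-1.8, -2.8])), (-30, array([-3.2, -0.8])), (-40, array([-4.5,  1.3]))], [(0, array([39.3,  4.5])), (-10, array([38.3,  6.5])), (-20, array([37.2,  8.6])), (-30, array([36.1, 10.7])), (-40, array([34.9, 12.8]))]]
hover T right [[(0, array([-28.7, -15.6])), (-10, array([-30. , -13.6])), (-20, array([-31.3, -11.6])), (-30, array([-32.6,  -9.6])), (-40, array([-33.9,  -7.6]))], [(0, array([ 1.8, -6.7])), (-10, array([ 0.7, -4.7])), (-20, array([-0.4, -2.6])), (-30, array([-1.5, -0.5])), (-40, array([-2.6,  1.6]))]]
hover S right [[(0, array([  4.5, -13.6])), (-10, array([  2.4, -15.4])), (-20, array([  0.2, -17.1])), (-30, array([ -2. , -18.9])), (-40, array([ -4.2, -20.7]))], [(0, array([6.5, 7.7])), (-10, array([4.3, 6. ])), (-20, array([2. , 4.2])), (-30, array([-0.3,  2.5])), (-40, array([-2.7,  0.7]))]]
rel S [[(0, array([-17.3, -20.5])), (-10, array([-14.5, -22.3])), (-20, array([-11.8, -24.2])), (-30, array([ -9. , -26.1])), (-40, array([ -6.3, -27.9]))], [(0, array([-9.5,  6.1])), (-10, array([-6.6,  4.3])), (-20, array([-3.7,  2.4])), (-30, array([-0.8,  0.5])), (-40, array([ 2.2, -1.4]))]]
(array([467.1879, 257.9461, 159.5583]), np.float64(1.686130991830385))
0.09904144297181897 [ 523.8796 -348.7692   32.2436] [-0.3213  0.6275  0.2544]
```

The tips show about 30 mm behind the reported TCP, constant along the tool, so the fingers shut just above the handle. I'll open, go 24 mm lower and close.

Emit:
{"api": "apply_moves", "payload": {"moves": [[0.5,[0,0,0],[0,0,0]],[0.5,[0,0,0],[0,0,0]],[0.5,[0,0,0],[0,0,0]],[0.5,[0,0,0],[0,0,0]],[0.5,[0,0,0],[0,0,0]],[0.5,[0,0,0],[0,0,0]]]}}

```text
t: 16.45
position: [523.9, -348.8, 32.2]
eef_rot: [0.102, 0.979, -0.018, 0.173]
ft_force: [0.0, -0.4, -0.3]
grip_width: 46.3
grasp_force: 0.0
```

Emit:
{"api": "apply_moves", "payload": {"moves": [[0.5,[0.002,0,0.0056],[0,0,0]],[0.5,[0.0041,0,0.0113],[0,0,0]],[0.5,[0.0062,0,0.017],[0,0,0]],[0.5,[0.0082,0,0.0226],[0,0,0]],[0.5,[0.0082,0,0.0226],[0,0,0]],[0.5,[0.0082,0,0.0226],[0,0,0]]]}}

```text
t: 17.2
position: [524.0, -348.8, 8.3]
eef_rot: [0.102, 0.979, -0.018, 0.173]
ft_force: [-0.3, 0.2, -0.3]
grip_width: 46.2
grasp_force: 0.0
```

No contact. TCP z = 8.3 would be in the base plate if the tips were there, which confirms the offset. Closing now.

Emit:
{"api": "apply_moves", "payload": {"moves": [[0.25,[0,0,0],[0,0,0]],[0.2,[0,0,0],[0,0,0]],[0.1,[0,0,0],[0,0,0]],[0,[0,0,0],[0,0,0]],[0,[0,0,0],[0,0,0]],[0,[0,0,0],[0,0,0]],[0,[0,0,0],[0,0,0]],[0,[0,0,0],[0,0,0]]], "force": 35}}

```text
t: 18.2
position: [523.9, -348.8, 8.2]
eef_rot: [0.102, 0.979, -0.018, 0.173]
ft_force: [0.2, 0.8, 2.4]
grip_width: 13.7
grasp_force: 35.0
```

```bash
python3 - <<'E'
from h import *
s=env.get_state();print(s["t"],s["position"],s["eef_rot"],s["ft_force"],s["torque"],s["grip_width"],s["grasp_force"])
E
```

```text
18.2 [ 523.9156 -348.7627    8.2317] [ 0.1021  0.9795 -0.0176  0.1729] [0.2097 0.8154 2.4164] [0.0756 0.2063 0.0245] 13.679853424079797 34.99976634979248
```

Emit:
{"api": "apply_moves", "payload": {"moves": [[0,[-0.005,0,-0.014],[0,0,0]],[0,[-0.0137,0,-0.0376],[0,0,0]],[0,[-0.031,0,-0.085],[0,0,0]],[0,[-0.048,0,-0.132],[0,0,0]],[0,[-0.055,0,-0.15],[0,0,0]],[0,[-0.055,0,-0.15],[0,0,0]],[0,[-0.055,0,-0.15],[0,0,0]]]}}

```text
t: 19.08
position: [523.7, -348.5, 166.0]
eef_rot: [0.102, 0.98, -0.017, 0.172]
ft_force: [-0.3, 0.2, -0.2]
grip_width: 13.2
grasp_force: 35.0
```

```bash
cat > k.py <<'E'
from i import *
PP=np.array([523.92,-348.76,8.23]);PR=R.from_quat([0.1021,0.9795,-0.0176,0.1729])
f3=np.r_[SF_,0]
tipw=(STIP+SEND)/2+80*f3
tip_t=PR.inv().apply(tipw-PP); tip_t[1]=0; dir_t=PR.inv().apply(f3); 
NIN=R.from_euler("z",YS).apply([.819,0,-.574])
def press(d,verbose=True,tip=None,dx=0):
    """tool target putting the tip d mm outside (+) the panel surface on the tare axis"""
    k=np.array([0,0,1.]);y=np.cross(k,NIN);y/=np.linalg.norm(y)
    # stylus frame in tool (x dir, y ~ tool y) and in world
    yt=PR.inv().apply(np.cross(k,f3));A=np.c_[dir_t,yt,np.cross(dir_t,yt)];B=np.c_[NIN,y,np.cross(NIN,y)]
    Rt=R.from_matrix(B@A.T);p=scale(-100,65,32)-d*NIN-Rt.apply(tip_t if tip is None else tip)
    s=env.get_state();Rc=R.from_quat(s["eef_rot"])
    print("d",d,"to",p,"shift",Rc.inv().apply(p-s["position"])/1000,"turn",np.degrees((Rc.inv()*Rt).as_rotvec()))
    return Rt,p
if __name__=="__main__":
    s=env.get_state();Rc=R.from_quat(s["eef_rot"]);print(s["t"],s["position"],s["ft_force"],s["torque"],s["grip_width"])
    print("tip_t",tip_t,"dir",dir_t,"raw y",PR.inv().apply(tipw-PP)[1])
    tw=Rc.apply(tip_t)+s["position"];print("tip pred",tw)
    T=env.read_camera("top");S=env.read_camera("side");print(proj(T,tw),proj(S,tw))
    for q in("stylus_tip","stylus"):
        for n,c in(("top",T),("side",S)):print(q,n,[(d["xy"],d["p"]) for d in env.landmark_of(n,q)[:3]])
    press(60)
E
python3 k.py
```

```text
19.075 [ 523.6796 -348.5266  165.9675] [-0.3366  0.195  -0.164 ] [0.0874 0.1267 0.0059] 13.194039684240044
tip_t [-83.9737   0.     -13.8635] dir [-0.9396  0.0011  0.3423] raw y 0.8442350881240095
tip pred [ 596.3175 -363.8989  207.5753]
[466.8596 179.4588] [424.9925 276.3784]
stylus_tip top [([416.3, 246.6], 0.68), ([468.7, 181.9], 0.46)]
stylus_tip side [([327.1, 314.0], 0.79), ([424.1, 277.7], 0.48)]
stylus top [([459.7, 212.2], 0.45), ([417.6, 273.2], 0.45)]
stylus side [([388.3, 281.2], 0.61), ([296.2, 323.5], 0.59), ([424.7, 274.1], 0.17)]
d 60 to [414.0012 121.1441  74.7954] shift [0.2239 0.4371 0.0175] turn [ 0.1343 34.9632  1.4066]
```

Emit:
{"api": "apply_moves", "payload": {"moves": [[0,[0.024,0.055,-0.03],[0.02,4.4,0.2]],[0,[0.047,0.109,-0.06],[0.03,8.7,0.3]],[0,[0.071,0.164,-0.077],[0.05,13.1,0.5]],[0,[0.095,0.218,-0.077],[0.07,17.5,0.7]],[0,[0.118,0.273,-0.077],[0.08,21.9,0.9]],[0,[0.142,0.328,-0.077],[0.1,26.2,1.1]],[0,[0.165,0.382,-0.077],[0.12,30.6,1.2]],[0,[0.189,0.437,-0.077],[0.13,35,1.4]],[0,[0.189,0.437,-0.077],[0.13,35,1.4]],[0,[0.189,0.437,-0.077],[0.13,35,1.4]],[0,[0.189,0.437,-0.077],[0.13,35,1.4]]]}}

```text
t: 20.75
position: [414.9, 119.8, 176.3]
eef_rot: [0.115, 0.985, 0.015, -0.129]
ft_force: [0.1, 0.4, -0.0]
grip_width: 13.8
grasp_force: 35.0
```

```bash
cat > l.py <<'E'
from k import *
s=env.get_state();Rc=R.from_quat(s["eef_rot"]);print(s["t"],s["position"],s["ft_force"],s["grip_width"])
tw=Rc.apply(tip_t)+s["position"];print("tip pred",tw,"dir",Rc.apply(dir_t),NIN)
T=env.read_camera("top");S=env.read_camera("side");print(proj(T,tw),proj(S,tw))
for n,c in(("top",T),("side",S)):print(n,[(d["xy"],d["p"]) for d in env.landmark_of(n,"stylus_tip")[:4]])
press(30);press(8);press(0)
E
python3 l.py
```

```text
20.75 [414.9361 119.8329 176.2659] [ 0.149   0.4105 -0.0148] 13.848349139024066
tip pred [497.3586 100.2741 168.035 ] dir [ 0.7978 -0.1883 -0.5727] [ 0.7974 -0.187  -0.574 ]
[295.8419 212.6192] [307.9563 162.3104]
top [([419.5, 243.1], 0.66)]
side [([326.0, 313.2], 0.71), ([309.5, 163.9], 0.7)]
d 30 to [437.9221 115.5336  57.5754] shift [-0.0533  0.0009  0.1085] turn [ 0.0019  0.0587 -0.0635]
d 8 to [455.464  111.4191  44.9474] shift [-0.074   0.001   0.1161] turn [ 0.0019  0.0587 -0.0635]
d 0 to [461.8429 109.923   40.3554] shift [-0.0815  0.001   0.1188] turn [ 0.0019  0.0587 -0.0635]
```

Emit:
{"api": "apply_moves", "payload": {"moves": [[0,[-0.013,0.0004,0.05],[0,0,0]],[0,[-0.0251,0.0008,0.0982],[0,0.06,-0.06]],[0,[-0.0533,0.0009,0.1085],[0,0.06,-0.06]],[0,[-0.0703,0.001,0.1147],[0,0.06,-0.06]],[0,[-0.0703,0.001,0.1147],[0,0.06,-0.06]],[0,[-0.0703,0.001,0.1147],[0,0.06,-0.06]]]}}

```text
t: 21.7
position: [451.9, 112.8, 47.5]
eef_rot: [0.114, 0.985, 0.015, -0.13]
ft_force: [-0.1, 0.4, -0.3]
grip_width: 13.4
grasp_force: 35.0
```

```bash
cat > m.py <<'E'
from k import *
s=env.get_state();Rc=R.from_quat(s["eef_rot"]);print(s["t"],s["position"],s["ft_force"],s["grip_width"])
tw=Rc.apply(tip_t)+s["position"];print("tip pred",tw)
T=env.read_camera("top");S=env.read_camera("side")
for c,o in((T,(270,165)),(S,(290,160))):
    print("tip",proj(c,tw),(proj(c,tw)-o)*8," tare",(proj(c,scale(-100,65,32))-o)*8," mode",(proj(c,scale(-100,-65,32))-o)*8)
g=lambda c,x,y:cv2.resize(c["color"][y:y+75,x:x+50],(400,600),interpolation=cv2.INTER_CUBIC)
save(dict(color=np.hstack([g(T,270,165),g(S,290,160)])),"press.png")
for n,c in(("top",T),("side",S)):print(n,[(d["xy"],d["p"]) for d in env.landmark_of(n,"stylus_tip")[:4]],[(d["xy"],d["p"]) for d in env.landmark_of(n,"tare_face")[:4]])
press(8);press(0)
E
python3 m.py
```

```text
21.7 [451.9269 112.798   47.5034] [-0.1204  0.4321 -0.269 ] 13.441475210364391
tip pred [534.3746  93.4128  39.1153]
tip [300.2047 202.7111] [241.6373 301.6892]  tare [250.4844 277.7139]  mode [574.8653 361.4623]
tip [321.6938 191.4752] [253.5505 251.8016]  tare [281.0644 262.6168]  mode [335.2838 531.9107]
top [([417.7, 243.8], 0.52)] []
side [([329.8, 311.5], 0.57), ([322.2, 190.5], 0.53)] []
d 8 to [455.464  111.4191  44.9474] shift [-0.0042 -0.0007  0.0014] turn [-0.015  -0.0027  0.0722]
d 0 to [461.8429 109.923   40.3554] shift [-0.0117 -0.0007  0.0041] turn [-0.015  -0.0027  0.0722]
```

View pics/press.png

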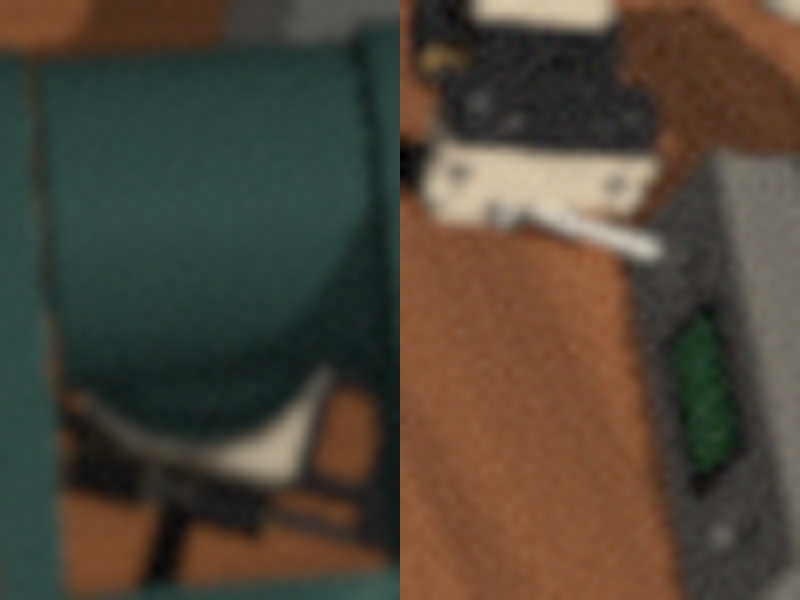

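The side crop shows the tip at about (322.2,191.5), just in front of the tare recess, which I expect near (325,193). The mode recess at (330.6,226.9) is clear, and the top view is covered by the arm. I'll advance along the panel normal while watching the force.

Emit:
{"api": "apply_moves", "payload": {"moves": [[0,[-0.0042,-0.0007,0.0014],[0,0,0.07]],[0,[-0.0117,-0.0007,0.0041],[0,0,0.07]],[0,[-0.0117,-0.0007,0.0041],[0,0,0.07]],[0,[-0.0164,-0.0007,0.0058],[0,0,0.07]],[0,[-0.0164,-0.0007,0.0058],[0,0,0.07]]]}}

```text
t: 22.62
position: [466.0, 108.8, 36.9]
eef_rot: [0.115, 0.985, 0.015, -0.13]
ft_force: [0.1, 0.3, -0.6]
grip_width: 13.8
grasp_force: 35.0
```

Emit:
{"api": "apply_moves", "payload": {"moves": [[0,[-0.001,0,0.0003],[0,0,0]],[0,[-0.0019,0,0.0007],[0,0,0]],[0,[-0.0019,0,0.0007],[0,0,0]]]}}

```text
t: 23.0
position: [467.4, 108.5, 36.0]
eef_rot: [0.115, 0.985, 0.015, -0.13]
ft_force: [-2.0, -1.1, 0.1]
grip_width: 13.6
grasp_force: 35.0
```

Emit:
{"api": "apply_moves", "payload": {"moves": [[0,[-0.001,0,0.0003],[0,0,0]],[0,[-0.0019,0,0.0007],[0,0,0]],[0,[-0.0019,0,0.0007],[0,0,0]]]}}

```text
t: 23.38
position: [469.1, 108.1, 34.7]
eef_rot: [0.115, 0.985, 0.015, -0.13]
ft_force: [-3.3, 0.8, 1.6]
grip_width: 13.8
grasp_force: 35.0
```

Emit:
{"api": "apply_moves", "payload": {"moves": [[0,[-0.001,0,0.0003],[0,0,0]],[0,[-0.0019,0,0.0007],[0,0,0]],[0,[-0.0019,0,0.0007],[0,0,0]]]}}

```text
t: 23.75
position: [470.7, 107.7, 33.6]
eef_rot: [0.115, 0.985, 0.015, -0.13]
ft_force: [-3.7, 0.5, 2.3]
grip_width: 14.0
grasp_force: 35.0
```

Emit:
{"api": "apply_moves", "payload": {"moves": [[0,[-0.001,0,0.0003],[0,0,0]],[0,[-0.0014,0,0.0005],[0,0,0]],[0,[-0.0014,0,0.0005],[0,0,0]]]}}

```text
t: 24.12
position: [471.1, 107.8, 33.1]
eef_rot: [0.115, 0.985, 0.015, -0.131]
ft_force: [-12.2, 3.2, 9.7]
grip_width: 13.7
grasp_force: 35.0
```

Emit:
{"api": "apply_moves", "payload": {"moves": [[0,[-0.0005,0,0.0002],[0,0,0]],[0,[-0.001,0,0.0003],[0,0,0]],[0,[-0.001,0,0.0003],[0,0,0]]]}}

```text
t: 24.5
position: [471.3, 107.8, 32.9]
eef_rot: [0.114, 0.985, 0.015, -0.132]
ft_force: [-19.0, 3.9, 15.7]
grip_width: 13.7
grasp_force: 35.0
```

The button is fully down: the force jumped well past the 4.9 N spring limit. I'll back off along the normal, then up.

Emit:
{"api": "apply_moves", "payload": {"moves": [[0,[0.005,0,-0.0018],[0,0,0]],[0,[0.015,0,-0.0054],[0,0,0]],[0,[0.04,0,-0.0145],[0,0,0]],[0,[0.07,0,-0.0253],[0,0,0]],[0,[0.07,0,-0.0253],[0,0,0]],[0,[0.053,0,-0.075],[0,0,0]],[0,[0.041,0,-0.122],[0,0,0]],[0,[0.041,0,-0.122],[0,0,0]]]}}

```text
t: 25.5
position: [467.5, 108.8, 162.9]
eef_rot: [0.115, 0.985, 0.015, -0.128]
ft_force: [-0.5, -0.5, -0.9]
grip_width: 13.9
grasp_force: 35.0
```

```bash
cat > n.py <<'E'
from k import *
s=env.get_state();Rc=R.from_quat(s["eef_rot"]);print(s["t"],s["position"],s["ft_force"],s["torque"],s["grip_width"])
tw=Rc.apply(tip_t)+s["position"];ew=Rc.apply(tip_t-160*dir_t)+s["position"]
T=env.read_camera("top");S=env.read_camera("side");print("tip",proj(T,tw),proj(S,tw))
for q in("stylus_tip","stylus","tin","pan"):
  for n,c in(("top",T),("side",S)):print(q,n,[(d["xy"],round(d["p"],2)) for d in env.landmark_of(n,q)[:3]])
def back(h):
    p=PP+[0,0,h];print("h",h,"shift",Rc.inv().apply(p-s["position"])/1000,"turn",np.degrees((Rc.inv()*PR).as_rotvec()))
back(150);back(0)
E
python3 n.py
```

```text
25.5 [467.5483 108.8213 162.9054] [-0.4646 -0.5279 -0.9428] [-0.0122 -0.173  -0.0026] 13.939593917600542
tip [300.3962 194.3853] [326.963  163.3154]
stylus_tip top [([419.2, 246.1], 0.64)]
stylus_tip side [([329.7, 311.5], 0.77), ([327.2, 164.3], 0.46)]
stylus top [([415.0, 272.8], 0.64), ([295.2, 219.6], 0.53)]
stylus side [([302.3, 154.6], 0.76), ([296.8, 325.2], 0.67)]
tin top [([195.2, 260.0], 0.81), ([332.1, 155.3], 0.6)]
tin side [([233.5, 142.7], 0.79), ([373.8, 183.2], 0.68)]
pan top [([333.0, 161.1], 0.89)]
pan side [([371.7, 200.3], 0.66)]
h 150 shift [-0.1561 -0.4323 -0.0368] turn [ -0.0695 -34.8248  -1.4573]
h 0 shift [-0.1945 -0.4324  0.1082] turn [ -0.0695 -34.8248  -1.4573]
```

Emit:
{"api": "apply_moves", "payload": {"moves": [[0,[-0.01,-0.054,-0.015],[0,-4.4,-0.2]],[0,[-0.02,-0.108,-0.03],[0,-8.7,-0.4]],[0,[-0.04,-0.162,-0.035],[0,-13.1,-0.5]],[0,[-0.06,-0.216,-0.037],[0,-17.4,-0.7]],[0,[-0.08,-0.27,-0.037],[0,-21.8,-0.9]],[0,[-0.105,-0.324,-0.037],[-0.05,-26.1,-1.1]],[0,[-0.13,-0.378,-0.037],[-0.06,-30.5,-1.3]],[0,[-0.156,-0.4323,-0.0368],[-0.07,-34.8,-1.46]],[0,[-0.156,-0.4323,-0.0368],[-0.07,-34.8,-1.46]],[0,[-0.156,-0.4323,-0.0368],[-0.07,-34.8,-1.46]],[0,[-0.156,-0.4323,-0.0368],[-0.07,-34.8,-1.46]],[0,[-0.156,-0.4323,-0.0368],[-0.07,-34.8,-1.46]]]}}

```text
t: 27.5
position: [522.1, -347.4, 156.4]
eef_rot: [0.101, 0.98, -0.018, 0.171]
ft_force: [0.8, 0.2, -0.1]
grip_width: 13.8
grasp_force: 35.0
```

```bash
cat >> n.py <<'E'
back(12)
# pixel height of the stylus shaft slope in the side view: handle end vs tip
print("pred end",proj(S,ew),"origin",proj(S,Rc.apply(tip_t-85*dir_t)+s["position"]),proj(T,Rc.apply(tip_t-85*dir_t)+s["position"]))
E
python3 n.py
```

```text
27.5 [ 522.1372 -347.4436  156.4236] [ 0.8361  0.1723 -0.0771] [0.0682 0.203  0.0729] 13.761294169775836
tip [465.1786 180.3906] [423.4218 278.4898]
stylus_tip top [([466.8, 180.0], 0.43)]
stylus_tip side [([329.6, 314.9], 0.79), ([424.3, 275.8], 0.74)]
stylus top [([457.4, 210.4], 0.56), ([415.8, 270.3], 0.42), ([407.1, 165.3], 0.33)]
stylus side [([388.8, 284.1], 0.75), ([296.3, 325.5], 0.68)]
tin top [([194.9, 262.7], 0.85), ([335.8, 159.2], 0.64), ([407.1, 165.1], 0.31)]
tin side [([234.3, 143.5], 0.67), ([376.5, 182.7], 0.66)]
pan top [([334.5, 164.8], 0.82)]
pan side [([374.8, 201.0], 0.58)]
h 150 shift [-0.0025 -0.0009 -0.001 ] turn [-0.0304 -0.2366  0.153 ]
h 0 shift [ 0.0483 -0.0008  0.1401] turn [-0.0304 -0.2366  0.153 ]
h 12 shift [ 0.0442 -0.0008  0.1288] turn [-0.0304 -0.2366  0.153 ]
pred end [351.4128 289.7742] origin [385.5192 284.4563] [458.8113 210.5816]
```

Emit:
{"api": "apply_moves", "payload": {"moves": [[0,[0.014,-0.0008,0.045],[0,-0.2,0.15]],[0,[0.03,-0.0008,0.09],[0,-0.24,0.15]],[0,[0.04,-0.0008,0.117],[0,-0.24,0.15]],[0,[0.0442,-0.0008,0.1288],[0,-0.24,0.15]],[0,[0.0442,-0.0008,0.1288],[0,-0.24,0.15]],[0,[0.0442,-0.0008,0.1288],[0,-0.24,0.15]]]}}

```text
t: 28.75
position: [524.1, -350.2, 21.4]
eef_rot: [0.103, 0.979, -0.018, 0.173]
ft_force: [0.3, -0.1, -0.6]
grip_width: 13.6
grasp_force: 35.0
```

```bash
cat > o.py <<'E'
from n import *
g=lambda c,x,y:cv2.resize(c["color"][y:y+75,x:x+50],(400,600),interpolation=cv2.INTER_CUBIC)
save(dict(color=np.hstack([g(T,425,165),g(S,375,280)])),"seat.png")
print("crop tip",(proj(T,tw)-[425,165])*8,(proj(S,tw)-[375,280])*8);back(1)
E
python3 o.py
```

```text
28.75 [ 524.0627 -350.1657   21.4279] [ 0.3316 -0.134  -0.5617] [ 0.0122  0.2046 -0.0157] 13.551979452807178
tip [451.4114 185.1842] [415.9409 309.2745]
stylus_tip top [([452.3, 184.9], 0.57), ([416.9, 245.1], 0.5)]
stylus_tip side [([329.0, 312.5], 0.89), ([415.4, 308.7], 0.61)]
stylus top [([443.3, 213.3], 0.51)]
stylus side [([297.3, 327.3], 0.62), ([385.7, 314.1], 0.6)]
tin top [([194.9, 260.7], 0.89), ([332.2, 158.5], 0.63), ([441.7, 213.4], 0.6)]
tin side [([232.0, 143.2], 0.72), ([373.1, 183.5], 0.57)]
pan top [([333.5, 161.3], 0.92)]
pan side [([373.5, 196.9], 0.72)]
h 150 shift [-0.0466  0.0013 -0.1286] turn [-0.091   0.0764 -0.0669]
h 0 shift [0.0049 0.0013 0.0122] turn [-0.091   0.0764 -0.0669]
h 12 shift [0.0008 0.0013 0.001 ] turn [-0.091   0.0764 -0.0669]
pred end [350.3161 319.9515] origin [381.3488 314.9317] [445.4725 212.3853]
crop tip [211.2915 161.4733] [327.527  234.1956]
h 1 shift [0.0046 0.0013 0.0113] turn [-0.091   0.0764 -0.0669]
```

View pics/seat.png

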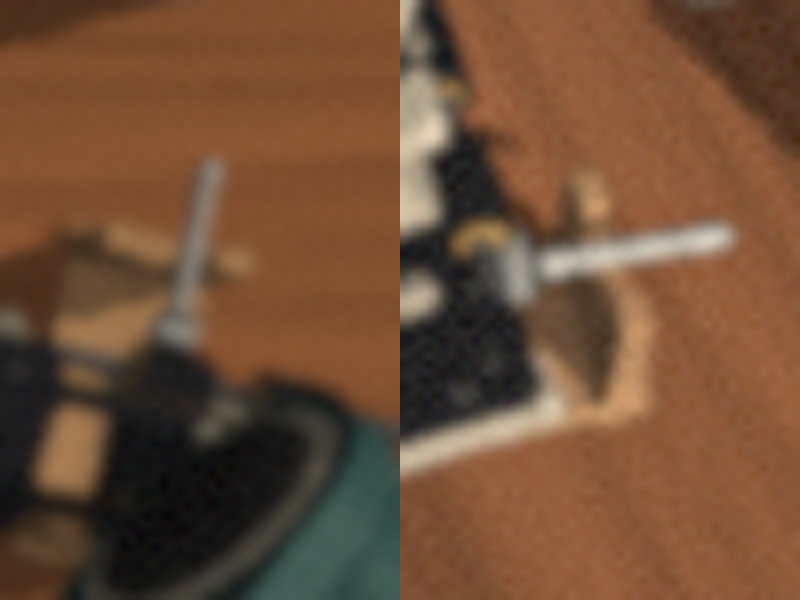

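The tip is where predicted: top (451.5,185.2), side (416.2,309.6). The shaft sits over the gap between the far upright's horns, so I can lower it.

Emit:
{"api": "apply_moves", "payload": {"moves": [[0,[0.0015,0.0013,0.0035],[0,0.07,0]],[0,[0.003,0.0013,0.0075],[0,0.07,0]],[0,[0.0042,0.0013,0.0105],[0,0.07,0]],[0,[0.0042,0.0013,0.0105],[0,0.07,0]],[0,[0.0046,0.0013,0.0114],[0,0.07,0]],[0,[0.0046,0.0013,0.0114],[0,0.07,0]]]}}

```text
t: 30.0
position: [523.6, -348.5, 8.2]
eef_rot: [0.103, 0.979, -0.018, 0.173]
ft_force: [-3.3, 0.8, 6.2]
grip_width: 13.8
grasp_force: 35.0
```

```bash
python3 n.py | grep -v -e tin -e pan
```

```text
30.0 [ 523.5824 -348.5155    8.1573] [-3.2564  0.8344  6.2446] [0.211  0.2496 0.0414] 13.824846209236256
tip [449.5602 185.7799] [414.6747 311.4529]
stylus_tip top [([414.9, 244.0], 0.58), ([450.4, 187.6], 0.43)]
stylus_tip side [([329.6, 313.8], 0.92), ([416.8, 311.5], 0.48), ([380.5, 317.3], 0.48)]
stylus top [([441.3, 211.1], 0.49)]
stylus side [([381.9, 314.8], 0.57), ([295.2, 326.5], 0.56), ([347.5, 136.6], 0.54)]
h 150 shift [-0.0516 -0.0001 -0.1409] turn [-0.0653 -0.0397 -0.0745]
h 0 shift [-0.0004 -0.0002  0.0001] turn [-0.0653 -0.0397 -0.0745]
h 12 shift [-0.0045 -0.0002 -0.0112] turn [-0.0653 -0.0397 -0.0745]
pred end [349.6876 321.9924] origin [380.419  317.0374] [443.6902 212.7149]
```

Seated: 6 N upward contact at the pick height. I'll ease 0.5 mm, release slowly, and lift straight up.

Emit:
{"api": "apply_moves", "payload": {"moves": [[0,[-0.0002,0,-0.0005],[0,0,0]],[0.2,[-0.0002,0,-0.0005],[0,0,0]],[0.25,[-0.0002,0,-0.0005],[0,0,0]],[0.35,[-0.0002,0,-0.0005],[0,0,0]],[0.5,[-0.0002,0,-0.0005],[0,0,0]],[0.5,[-0.0002,0,-0.0005],[0,0,0]],[0.5,[-0.0002,0,-0.0005],[0,0,0]],[0.5,[-0.0002,0,-0.0005],[0,0,0]]]}}

```text
t: 31.5
position: [523.3, -348.3, 8.0]
eef_rot: [0.103, 0.98, -0.018, 0.172]
ft_force: [-0.2, 0.2, -0.1]
grip_width: 46.6
grasp_force: 0.0
```

Emit:
{"api": "apply_moves", "payload": {"moves": [[0.5,[-0.007,0,-0.019],[0,0,0]],[0.5,[-0.017,0,-0.047],[0,0,0]],[0.5,[-0.034,0,-0.094],[0,0,0]],[0.5,[-0.051,0,-0.14],[0,0,0]],[0.5,[-0.05,0.05,-0.17],[0,0,0]],[0.5,[-0.03,0.1,-0.2],[0,0,0]],[0.5,[0,0.15,-0.2],[0,0,0]],[0.5,[0.03,0.15,-0.2],[0,0,0]],[0.5,[0.06,0.15,-0.2],[0,0,0]],[0.5,[0.06,0.15,-0.2],[0,0,0]],[0.5,[0.06,0.15,-0.2],[0,0,0]]]}}

```text
t: 32.88
position: [433.0, -176.0, 177.1]
eef_rot: [0.103, 0.979, -0.018, 0.173]
ft_force: [0.7, -0.3, -0.4]
grip_width: 46.7
grasp_force: 0.0
```

```bash
python3 - <<'E'
from h import *
T=env.read_camera("top");S=env.read_camera("side")
s=env.get_state();print(s["t"],s["position"],s["grip_width"],s["ft_force"])
g=lambda c,x,y:cv2.resize(c["color"][y:y+75,x:x+100],(400,300),interpolation=cv2.INTER_CUBIC)
save(dict(color=np.vstack([np.hstack([g(T,395,175),g(S,330,280)]),np.hstack([g(T,280,130),g(S,315,150)])])),"final.png")
for q,z in dict(tin=120,pan=60,stylus=50,stylus_tip=50,rest_seat=50,paint_jar=0,glue_bottle=0,tall_bottle=0,brush_mug=0).items():
  for n,c in(("top",T),("side",S)):print(q,n,[(d["xy"],round(d["p"],2),atz(c,d["xy"],z)[:2]) for d in env.landmark_of(n,q)[:2]])
E
```

```text
32.975 [ 433.081  -175.9694  176.4803] 46.4241977467117 [ 0.171   0.1233 -0.0147]
tin top [([331.9, 159.4], 0.79, array([657.8949,   0.9393])), ([194.7, 259.1], 0.59, array([359.121 , 389.9598]))]
tin side [([375.4, 185.4], 0.9, array([655.9889, -10.1963])), ([233.9, 145.3], 0.43, array([329.0312, 302.4762]))]
pan top [([334.2, 164.5], 0.73, array([652.4429,  -8.3814]))]
pan side [([370.5, 198.0], 0.56, array([649.6512,  -1.1135])), ([381.3, 314.9], 0.54, array([ 514.2982, -346.4826]))]
stylus top [([442.4, 212.3], 0.67, array([ 514.1579, -342.4138]))]
stylus side [([381.2, 319.7], 0.84, array([ 511.6308, -353.3355])), ([297.4, 327.6], 0.61, array([ 319.3766, -298.5265]))]
stylus_tip top [([451.3, 188.8], 0.67, array([ 586.9448, -369.2502]))]
stylus_tip side [([327.4, 312.3], 0.89, array([ 399.8821, -287.7619])), ([416.0, 311.3], 0.71, array([ 599.2639, -364.819 ]))]
rest_seat top []
rest_seat side [([379.7, 313.7], 0.71, array([ 515.2251, -337.8566]))]
paint_jar top [([252.7, 161.5], 0.61, array([665.4704, 249.6965]))]
paint_jar side [([340.4, 157.5], 0.68, array([660.7958, 246.1078])), ([412.7, 277.6], 0.45, array([ 658.9074, -253.4979]))]
glue_bottle top [([403.7, 166.2], 0.61, array([ 661.4026, -232.4965]))]
glue_bottle side [([412.2, 275.6], 0.55, array([ 660.6753, -247.5011])), ([347.5, 137.3], 0.28, array([723.4671, 330.7165]))]
tall_bottle top [([226.0, 143.7], 0.77, array([720.7832, 336.7167]))]
tall_bottle side [([348.9, 136.7], 0.71, array([729.2548, 331.7899]))]
brush_mug top [([444.3, 153.1], 0.84, array([ 706.4066, -361.4554]))]
brush_mug side [([449.3, 308.3], 0.68, array([ 701.4395, -368.5727]))]
```

View pics/final.png

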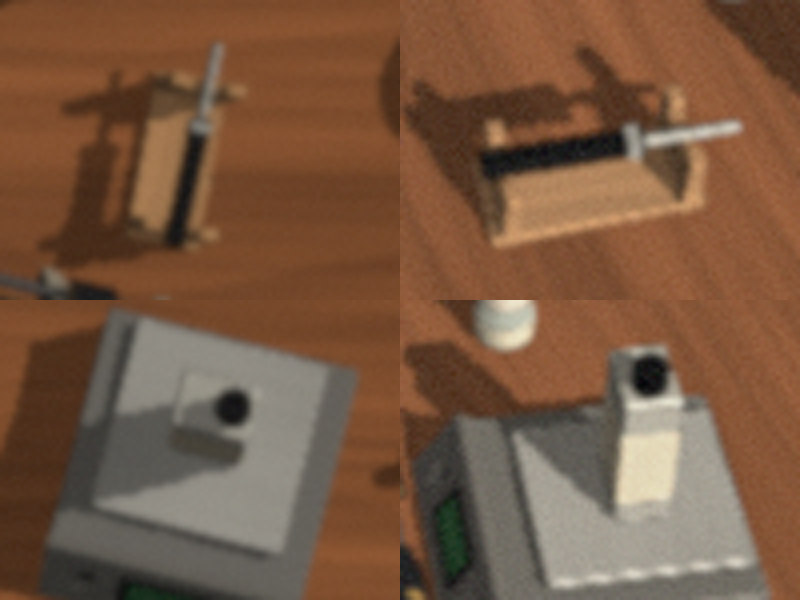

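In the final picture the stylus lies in both notches, tip forward at (449,186), as at the start. The tin stands upright and centred on the pan with its cap at (338,157). That was my 11th picture, one more than the 10 allowed. Handing in.

```bash
python3 -c "
from cell import env
print(env.hand_in())"
```

```text
the job is handed in; nothing more can be done
None
```

The job is handed in at about 33 s: the tin stands upright on the pan, the tare button bottomed out under the stylus (by the force reading), and the stylus is back in both notches with the bystanders unmoved as far as the cameras show; I viewed 11 pictures, one over the limit of 10.

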